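Bring the support jack up under a clamped circuit board

ROBOT

A 6-joint arm with a two-finger parallel gripper is mounted at the origin on the work surface. World frame = base frame: x ahead of the robot, y to its left, z up, the work surface at z = 0. Lengths are in mm, angles in rad, forces in N, time in s.
With the tool pointing down it reaches from about 350 to 1000 mm from the base axis. Payload 7.1 kg.
Tool frame: the origin (TCP) lies at the very end of the fingers, on their centre line; the grasp point (between the pads) lies 19 mm behind it (robot.hold_point_z is the distance from the TCP to the grasp point, in mm); z points along the fingers, y is the line along which they close (so a half turn about z gives the same grasp; the last joint's range is limited). The gripper opens to 85 mm and grips with 20 to 120 N. Pads are 22 mm wide; open, the fingers measure 114 mm over their backs; the gripper's body (76 mm by 85 mm) begins 54 mm behind the grasp point. The pads swing forward as they close: fully open they stand 13 mm farther back than shut.
Start: joints at [1.177, 0.423, 1.63, -0, 1.089, -0.019], TCP at [228.772, 581.608, 231.319] pointing down, gripper open.
Joint ranges: [-3, 3], [-0.9, 2.11], [0.09, 2.58], [-1.31, 4.45], [0.11, 2.69], [-2.54, 2.54]. Speed limits (rad/s): [2.39, 2.39, 3.01, 3.14, 3.14, 3.14].

INTERFACE

Orientations are given as a unit quaternion [x, y, z, w].
In Python, from plant import get_obs, snapshot, robot gives the robot as it stands.
- The arm moves only by the tool jog_arm, never from a script. Its argument "commands" is a list of rows, each an object with "hand": the finger opening in m, from 0 to 0.0854; "linear": the shift along the tool's x, y, z in m, a list of three; "delta_rot": the turn, a rotation vector about the tool's x, y, z in degrees, a list of three. In form: [{"hand": hand, "linear": [x, y, z], "delta_rot": [wx, wy, wz]}, ...]. A call has 1 to 20 rows; each row is the pose to reach, as a shift and turn from the pose commanded when the call began, along the tool's axes at that moment; what a row does not reach only later rows make up. A row lasts 1/10 s, in which the tool goes at most 50 mm and 8.59 degrees, less where a joint would pass 70% of its speed; a pose out of reach is approached as far as the arm can. A call with a gripper value outside its range is refused whole. The fingers move at their own pace and stop on an object; "newtons" is the grip in N (left out, the last holds). Time passes only in rows, so rows that repeat a pose let the fingers close. It gives the time, the measured TCP pose, the force, the opening and the grip force at its end, in the units of the state.
- get_obs(): the state, without advancing time (a new reading comes with each control period).
- snapshot(name): name is "side" or "top" or "wrist"; returns a dict with "color" (480x640x3 uint8, red, green, blue), "mtx" (3x3 intrinsics, pixels), "k1" (the pictures are not rectified: a ray, as slopes to the right and down, at radius r is drawn at 1 + k1 r^2 times it, then the intrinsics apply), "R" (3x3) and "t" (3): a world point X has camera coordinates R X + t. Camera axes: x right, y down, z forward; pixel columns grow to the right and rows downward; lengths in mm; the calibration is good to about 2 mm. A picture is of the moment at which its call begins. There is no depth.
- robot.finish_job(): hands the job in; it is judged then, once.
The state is a dict: "t": time; "joint_pos": joint angles; "joint_velocities": joint speeds; "effort": joint torques, N m; "tcp_pos": TCP position; "eef_rot": TCP orientation; "force": force on the tool from outside, world axes, zero at the start; "torque": the same for the moment, N m; "grip_width": finger opening in mm; "gripper_force": force on a finger pad.
Only numpy, scipy, OpenCV 4.12 (cv2) and the standard library are available. Lean on these libraries where they do the work, as an engineer would, in place of code of your own. Each camera call takes 0.05 s, during which the arm holds its last target. There are 200 camera calls.

TASK

Turn the bar knob of the small scissor jack to raise its platform until the rubber pad on it just touches and lightly supports the steel backplate under the clamped circuit board: no gap left, but not pressing hard or straining the board at any time. Then let go and leave the other things on the bench where they are.

Things in the scene. Friction and masses are not known exactly. Their poses are not given: they have to be found in the camera images.
- knob (a joint): Knob angle (rad), 0 to 4.6, starts at 0 to 0.5. It grows as the knob is turned CLOCKWISE from above, raising the platform 6 mm per rad; it stays where left. Screw friction is a steady 0.16 N m (paused, still gripped, a wrist feels 0.05 to 0.15 of it, alike after like steps). Once the pad bears, 0.006 N m per newton on the pad is added: 0.036 N m per mm of further rise.
- knob_grip (a point): Point on the knob's vertical axis at the height to grip, 100 mm above the bench. The knob is a black bar 46 mm long (this point's x axis), 14 mm wide (y axis) and 30 mm tall (83 to 113 mm above the bench) on an 18 mm stem. The 46 mm square drive head below ends 68 mm above the bench. Nothing taller than the knob is within 65 mm of the axis.
- jack: Steel scissor lab jack, fixed to the bench, upright; origin on the bench under the platform's centre. Its base runs from x = -145 to 70 mm and y = -46 to 46 mm; the drive head with the knob stands at x = -115 mm, y = 0. The platform is 90 by 92 mm.
- jack_pad: Black rubber disc, 40 mm in diameter, 8 mm thick, on the centre of the jack's platform; origin at the centre of its underside, so its top is 8 mm above that (83 mm above the bench with the knob at 0). It gives under load like a spring of 6 N per mm, up to 5 mm.
- board: Dark blue circuit board, 205 by 170 mm, 2 mm thick, clamped level in a fixed holder over the jack. Origin on its lower face, 104 to 110 mm above the bench, over the pad within 11 mm; the board starts 40 mm from it on the knob's side. A steel backplate 56 mm square hangs there, its lower face 5 to 11 mm below the origin: it differs from board to board and must be felt.
- sink_top (a point): Centre of the top of the finned aluminium heat sink (62 by 70 mm) on the board, straight above the backplate, 33 mm above the board's lower face. Underneath, a pad force of 1 to 16 N is a proper light support; 24 N strains the board.
- solder_reel: Solder reel standing upright, 54 mm across, 38 mm tall, near the jack; bystander. Origin: centre of its underside.
- flux_tin: Round brass tin, 55 mm across, 24 mm tall, near the jack; bystander. Origin: centre of its underside.
- driver: Screwdriver lying beside the jack, 160 mm long along its x axis; bystander.
- spare_sink: Small finned aluminium heat sink, 36 mm square, 22 mm tall, near the jack; bystander. Origin: centre of its underside.
- multimeter: Black multimeter lying flat, 140 by 75 by 34 mm, at the left of the bench; bystander.
- addin_card: Blue add-in card lying flat, 170 by 110 mm, at the right of the bench; bystander.
Things that resemble listed ones, but are neither listed nor needed, are in the scene too. Leave any purple or yellow look-alike of the jack alone.

How it is judged:
By the outcome, as a careful person would: the job done as asked, in the order asked, and still so for the second after the job is handed in, with the robot touching nothing.
It also fails if it takes over 72 s, if anything falls off the work surface, if the arm or the gripper's body presses on something with over 40 N, if the wrist force passes 120 N, or if a joint passes its speed limit or range.

## Working session

There is one attempt and no reset: what is moved stays moved. The work goes in short steps, Python scripts to look and compute and a tool call to move; the robot and the scene stay as the last step left them, time stands still between calls to the robot, and variables do not carry over. Pictures are saved under pics/ and viewed, at most 10 in all, crops included, and the job is handed in when it is done.

Besides the shell and the picture viewer there is one more tool, called as name(argument=value, ...), one argument or row to a line, values as JSON. jog_arm: Moves the arm, as the interface text tells. Its arguments: {"type":"object","properties":{"commands":{"type":"array","items":{"type":"object","properties":{"hand":{"type":"number"},"linear":{"type":"array","items":{"type":"number"}},"delta_rot":{"type":"array","items":{"type":"number"}}}}},"newtons":{"type":"number"}},"required":["commands"]}

```bash
mkdir -p pics; cat > h.py <<'E'
import numpy as np, cv2
from plant import get_obs, snapshot, robot
def save(n,f):
    s=snapshot(n); cv2.imwrite('pics/'+f+'.png',s['color'][:,:,::-1]); np.savez('pics/'+f+'.npz',**s); return s
def ray(s,u,v):
    d=np.array([s['k1'],0,0,0,0],float) if np.ndim(s['k1'])==0 else np.r_[s['k1'],0,0,0,0]
    p=cv2.undistortPoints(np.array([[[u,v]]],float),s['mtx'],d)[0,0]
    R=s['R'];return -R.T@s['t'], R.T@np.r_[p,1]
def atz(s,u,v,z):
    c,d=ray(s,u,v); return c+d*(z-c[2])/d[2]
E
python3 - <<'E'
from h import *
a=save('top','top0')['color'];b=save('side','side0')['color']
o=get_obs();print(o['t'],o['tcp_pos'],o['eef_rot'],o['torque'])
E
```

```text
0.1 [228.57064974 581.164651   230.63159322] [ 1.86286950e-01  9.82495138e-01 -6.76396566e-04 -1.34683004e-04] [ 0.02615411  0.0178886  -0.04561593]
```

View pics/top0.png

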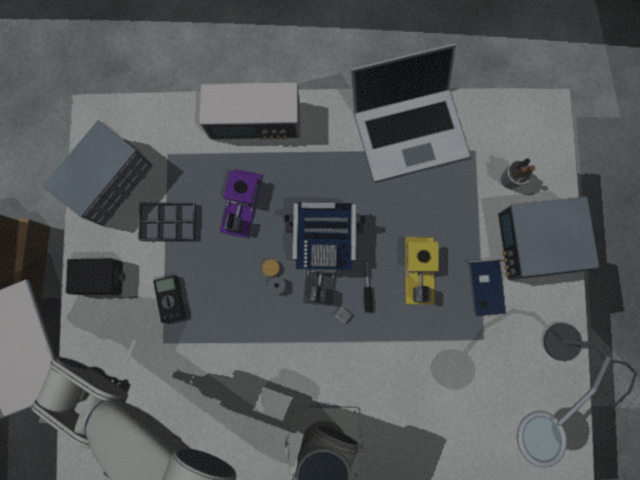

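View pics/side0.png

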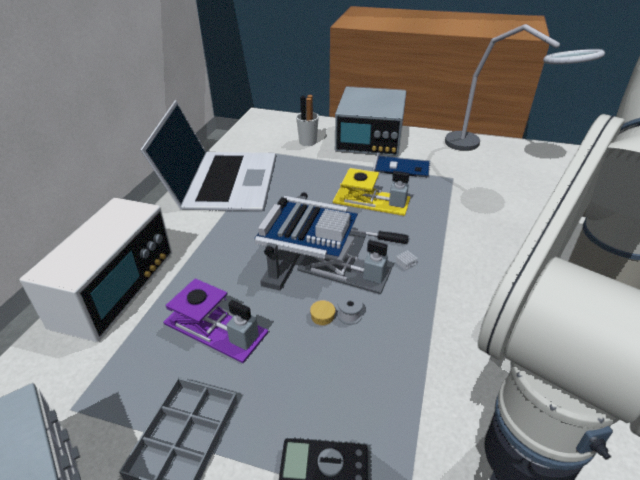

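Candidates for the knob in the top view are the purple jack's at (235,218), the yellow jack's at (421,291), and the grey steel jack's, under the board, at about (320,288). The description fits the grey one, which is at (377,247) in the side view. I'll check it in one close crop.

```bash
python3 - <<'E'
from h import *
a=cv2.imread('pics/top0.png')[225:335,250:390];b=cv2.imread('pics/side0.png')[215:315,310:420]
A=cv2.resize(a,None,fx=400/140,fy=400/140,interpolation=cv2.INTER_CUBIC);B=cv2.resize(b,(400,364),interpolation=cv2.INTER_CUBIC)
c=np.zeros((400,800,3),np.uint8);c[:A.shape[0],:400]=A[:,:400];c[:364,400:]=B
cv2.imwrite('pics/crop0.png',np.clip(c*1.5,0,255).astype(np.uint8))
t=np.load('pics/top0.npz');print(-t['R'].T@t['t'])
for p in [(320,288),(326,255)]:print(p,atz(t,*p,113))
E
```

```text
[ 378.08637924  -16.30328472 1783.26100116]
(320, 288) [474.5167829    4.80622622 113.        ]
(326, 255) [573.50347779 -14.17333637 113.        ]
```

View pics/crop0.png

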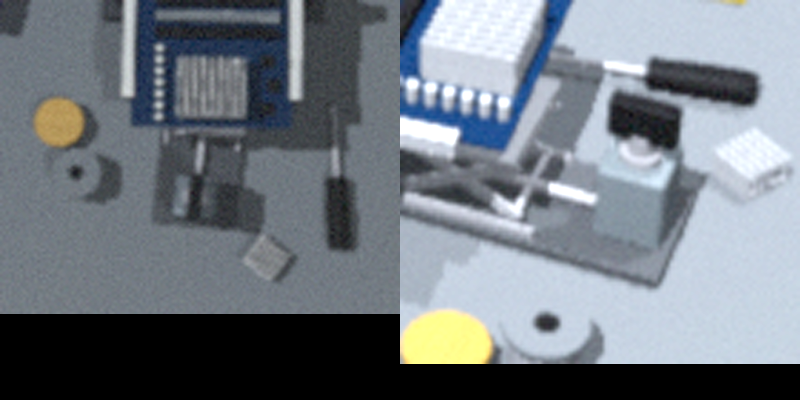

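The crop shows the black bar knob on the grey drive head at about (319,292) in the top view and (377,248) in the side view. It belongs to the steel jack under the board with the heat sink. Next I'll move above it for a wrist look.

jog_arm(
  commands=[
    {"hand": 0.0854, "linear": [-0.426, -0.448, -0.04], "delta_rot": [0, 0, 0]},
    {"hand": 0.0854, "linear": [-0.426, -0.448, -0.04], "delta_rot": [0, 0, 0]},
    {"hand": 0.0854, "linear": [-0.426, -0.448, -0.04], "delta_rot": [0, 0, 0]},
    {"hand": 0.0854, "linear": [-0.426, -0.448, -0.04], "delta_rot": [0, 0, 0]},
    {"hand": 0.0854, "linear": [-0.426, -0.448, -0.04], "delta_rot": [0, 0, 0]},
    {"hand": 0.0854, "linear": [-0.426, -0.448, -0.04], "delta_rot": [0, 0, 0]},
    {"hand": 0.0854, "linear": [-0.426, -0.448, -0.04], "delta_rot": [0, 0, 0]},
    {"hand": 0.0854, "linear": [-0.426, -0.448, -0.04], "delta_rot": [0, 0, 0]},
    {"hand": 0.0854, "linear": [-0.426, -0.448, -0.04], "delta_rot": [0, 0, 0]},
    {"hand": 0.0854, "linear": [-0.426, -0.448, -0.04], "delta_rot": [0, 0, 0]},
    {"hand": 0.0854, "linear": [-0.426, -0.448, -0.04], "delta_rot": [0, 0, 0]},
    {"hand": 0.0854, "linear": [-0.426, -0.448, -0.04], "delta_rot": [0, 0, 0]},
    {"hand": 0.0854, "linear": [-0.426, -0.448, -0.04], "delta_rot": [0, 0, 0]},
    {"hand": 0.0854, "linear": [-0.426, -0.448, -0.04], "delta_rot": [0, 0, 0]},
    {"hand": 0.0854, "linear": [-0.426, -0.448, -0.04], "delta_rot": [0, 0, 0]},
    {"hand": 0.0854, "linear": [-0.426, -0.448, -0.04], "delta_rot": [0, 0, 0]},
    {"hand": 0.0854, "linear": [-0.426, -0.448, -0.04], "delta_rot": [0, 0, 0]},
  ],
)

```text
t: 1.8
tcp_pos: [460.7, 9.9, 271.2]
eef_rot: [0.185, 0.983, 0.0, -0.0]
force: [-0.3, 0.1, -0.1]
grip_width: 85.4
gripper_force: 0.0
```

```bash
python3 - <<'E'
from h import *
s=save('wrist','w1');o=get_obs();print(o['t'],o['tcp_pos'],o['eef_rot'],o['joint_pos'],o['torque'],-s['R'].T@s['t'],s['R'])
E
```

```text
1.85 [460.76776158   9.81502748 271.22131133] [ 1.85402658e-01  9.82662621e-01  1.69647725e-05 -1.64902720e-04] [-4.58600895e-03  1.26618262e-01  1.93976927e+00  1.05734905e-04
  1.07552335e+00 -1.20246938e+00] [ 0.02802863 -0.00633202 -0.00121783] [395.61528492  35.7532674  413.4802216 ] [[ 3.63358963e-01  9.31648982e-01 -6.62154783e-04]
 [ 8.96098445e-01 -3.49299009e-01  2.73857223e-01]
 [ 2.54907513e-01 -1.00101832e-01 -9.61770130e-01]]
```

View pics/w1.png

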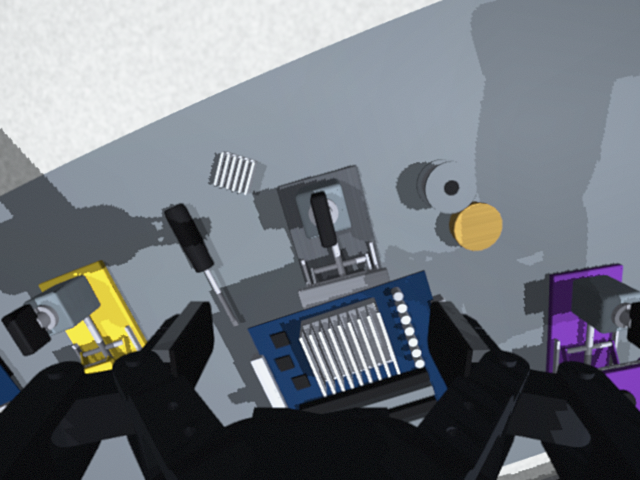

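The wrist view shows the knob bar around (323,219), with its long axis running nearly vertical in the picture. The base plate's corners are at about (278,184) and (355,165), and the board is below them with the sink at (350,345). I'll segment the bar and project it.

```bash
python3 - <<'E'
from h import *
s=dict(np.load('pics/w1.npz'));g=s['color'].max(2)
x0,y0,x1,y1=300,175,350,260
c=g[y0:y1,x0:x1]
m=((c<45)*255).astype(np.uint8)
n,l,st,ce=cv2.connectedComponentsWithStats(m);print(st[1:],ce[1:]+[x0,y0])
k=1+np.argmax(st[1:,4]);ys,xs=np.where(l==k)
r=cv2.minAreaRect(np.c_[xs+x0,ys+y0].astype(np.float32));b=cv2.boxPoints(r);print(b)
for p in b:print(p,atz(s,*p,113)[:2],atz(s,*p,83)[:2])
for p in [(278,184),(355,165),(385,268)]:print('base',atz(s,*p,8)[:2])
v=cv2.resize(s['color'][160:270,265:385],(720,660)[:2],interpolation=cv2.INTER_CUBIC)[:600]
cv2.imwrite('pics/w1c.png',np.clip(v[:,:,::-1]*1.6,0,255).astype(np.uint8))
# project axis check
E
```

```text
[[ 11  17  25  56 805]
 [ 41  76   2   6   6]
 [ 43  84   2   1   2]] [[322.86086957 219.14409938]
 [341.5        253.5       ]
 [343.5        259.        ]]
[[308.57968 194.66454]
 [323.78018 190.72365]
 [337.6542  244.23778]
 [322.4537  248.17867]]
[308.57968 194.66454] [433.28083268  10.41424645] [437.04136783   7.88439398]
[323.78018 190.72365] [434.79919465  23.25279917] [438.71132333  22.00475015]
[337.6542  244.23778] [481.76864774  17.78102518] [490.37021516  15.98667324]
[322.4537  248.17867] [480.32827417   4.40569767] [488.78603444   1.2759506 ]
base [423.14096862 -25.50596109]
base [434.61079226  60.74824759]
base [559.41354166  53.25453581]
```

View pics/w1c.png

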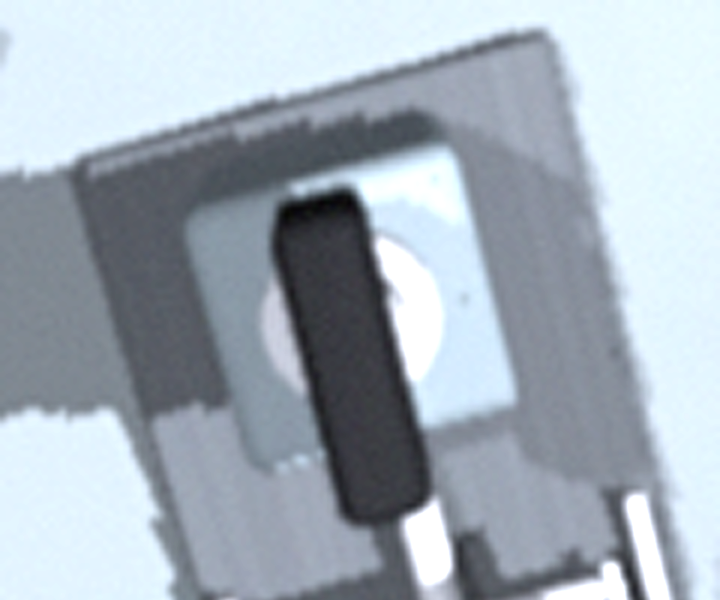

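The bar centre comes out at about (459,14) from both the bar and the base edge. The bar's yaw is about -7.4°. I'll rotate -14° about tool z and descend open.

jog_arm(
  commands=[
    {"hand": 0.0854, "linear": [0.003, 0.003, 0.04], "delta_rot": [0, 0, -7]},
    {"hand": 0.0854, "linear": [0.003, 0.003, 0.08], "delta_rot": [0, 0, -14]},
    {"hand": 0.0854, "linear": [0.003, 0.003, 0.12], "delta_rot": [0, 0, -14]},
    {"hand": 0.0854, "linear": [0.003, 0.003, 0.15], "delta_rot": [0, 0, -14]},
    {"hand": 0.0854, "linear": [0.003, 0.003, 0.175], "delta_rot": [0, 0, -14]},
    {"hand": 0.0854, "linear": [0.003, 0.003, 0.19], "delta_rot": [0, 0, -14]},
    {"hand": 0.0854, "linear": [0.003, 0.003, 0.19], "delta_rot": [0, 0, -14]},
    {"hand": 0.0854, "linear": [0.003, 0.003, 0.19], "delta_rot": [0, 0, -14]},
  ],
)

```text
t: 2.65
tcp_pos: [459.5, 13.2, 81.5]
eef_rot: [0.065, 0.998, -0.0, -0.0]
force: [0.6, 0.9, 0.5]
grip_width: 85.2
gripper_force: 0.0
```

```bash
python3 - <<'E'
from h import *
s=save('wrist','w2');o=get_obs();print(o['t'],o['tcp_pos'],o['eef_rot'],o['joint_pos'],o['force'],o['torque'])
E
```

```text
2.7 [460.01672142  13.05892449  82.00188761] [6.47910289e-02 9.97898730e-01 4.16444156e-05 4.96329112e-04] [ 2.50855733e-03  4.39595185e-01  2.07872057e+00  2.79640574e-05
  6.22280887e-01 -1.43863758e+00] [ 0.48051542 -0.59160149 -0.05958846] [ 0.00608259 -0.00692445  0.01683278]
```

View pics/w2.png

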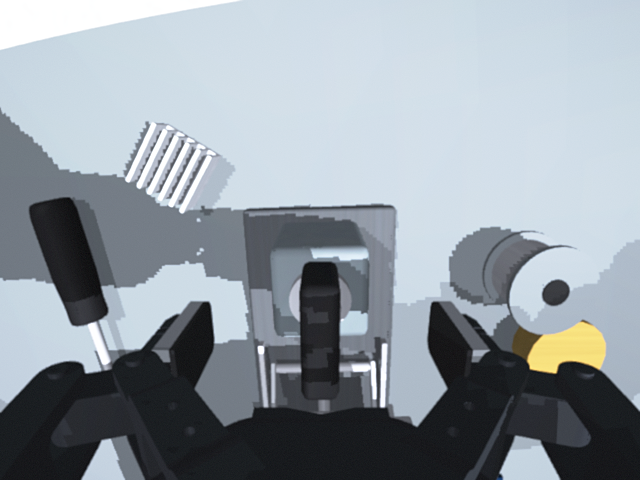

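The bar, at (320,330), sits centred between the fingers at (212) and (430) and lines up with them. I'll close on it.

jog_arm(
  commands=[
    {"hand": 0.0, "linear": [0, 0, 0], "delta_rot": [0, 0, 0]},
    {"hand": 0.0, "linear": [0, 0, 0], "delta_rot": [0, 0, 0]},
    {"hand": 0.0, "linear": [0, 0, 0], "delta_rot": [0, 0, 0]},
    {"hand": 0.0, "linear": [0, 0, 0], "delta_rot": [0, 0, 0]},
    {"hand": 0.0, "linear": [0, 0, 0], "delta_rot": [0, 0, 0]},
    {"hand": 0.0, "linear": [0, 0, 0], "delta_rot": [0, 0, 0]},
    {"hand": 0.0, "linear": [0, 0, 0], "delta_rot": [0, 0, 0]},
    {"hand": 0.0, "linear": [0, 0, 0], "delta_rot": [0, 0, 0]},
    {"hand": 0.0, "linear": [0, 0, 0], "delta_rot": [0, 0, 0]},
    {"hand": 0.0, "linear": [0, 0, 0], "delta_rot": [0, 0, 0]},
    {"hand": 0.0, "linear": [0, 0, 0], "delta_rot": [0, 0, 0]},
  ],
  newtons=50,
)

```text
t: 3.8
tcp_pos: [459.7, 12.8, 81.7]
eef_rot: [0.065, 0.998, 0.0, 0.0]
force: [-1.8, 1.8, 5.9]
grip_width: 14.3
gripper_force: 48.7
```

```bash
cat > st.py <<'E'
from h import *
o=get_obs();q=o['joint_pos'];print('t',o['t'],'tcp',np.round(o['tcp_pos'],1),'j1,6',np.round(q[[0,5]],4),'F',np.round(o['force'],2),'T',np.round(o['torque'],4),'eff6',round(o['effort'][5],4),'w',o['grip_width'],o['gripper_force'])
E
python3 st.py
```

```text
t 3.8 tcp [459.7  12.8  81.7] j1,6 [ 0.0018 -1.4386] F [-1.75  1.79  5.87] T [ 0.3467  0.2249 -0.0056] eff6 -0.0183 w 14.297699335242164 48.70621383190155
```

jog_arm(
  commands=[
    {"hand": 0.0, "linear": [0, 0, 0], "delta_rot": [0, 0, 5]},
    {"hand": 0.0, "linear": [0, 0, 0], "delta_rot": [0, 0, 10]},
    {"hand": 0.0, "linear": [0, 0, 0], "delta_rot": [0, 0, 15]},
    {"hand": 0.0, "linear": [0, 0, 0], "delta_rot": [0, 0, 20]},
    {"hand": 0.0, "linear": [0, 0, 0], "delta_rot": [0, 0, 25]},
    {"hand": 0.0, "linear": [0, 0, 0], "delta_rot": [0, 0, 30]},
    {"hand": 0.0, "linear": [0, 0, 0], "delta_rot": [0, 0, 30]},
    {"hand": 0.0, "linear": [0, 0, 0], "delta_rot": [0, 0, 30]},
  ],
)

```text
t: 4.6
tcp_pos: [459.7, 12.9, 81.7]
eef_rot: [0.321, 0.947, 0.0, 0.0]
force: [-0.5, 2.2, 6.2]
grip_width: 14.6
gripper_force: 48.7
```

```bash
python3 st.py
```

```text
t 4.6 tcp [459.7  12.9  81.7] j1,6 [ 0.0019 -0.915 ] F [-0.55  2.22  6.16] T [0.4053 0.2143 0.0128] eff6 0.1046 w 14.630549020872241 48.73750627040863
```

jog_arm(
  commands=[
    {"hand": 0.0, "linear": [0, 0, 0], "delta_rot": [0, 0, 5]},
    {"hand": 0.0, "linear": [0, 0, 0], "delta_rot": [0, 0, 10]},
    {"hand": 0.0, "linear": [0, 0, 0], "delta_rot": [0, 0, 10]},
    {"hand": 0.0, "linear": [0, 0, 0], "delta_rot": [0, 0, 10]},
    {"hand": 0.0, "linear": [0, 0, 0], "delta_rot": [0, 0, 10]},
  ],
)

```text
t: 5.1
tcp_pos: [459.7, 12.9, 81.8]
eef_rot: [0.403, 0.915, 0.0, 0.0]
force: [-0.6, 2.5, 6.0]
grip_width: 14.6
gripper_force: 48.7
```

```bash
python3 st.py
```

```text
t 5.1 tcp [459.7  12.9  81.8] j1,6 [ 0.0019 -0.7407] F [-0.58  2.55  6.05] T [0.4659 0.2085 0.0312] eff6 0.0501 w 14.623384631788143 48.73396933078766
```

jog_arm(
  commands=[
    {"hand": 0.0, "linear": [0, 0, 0], "delta_rot": [0, 0, 5]},
    {"hand": 0.0, "linear": [0, 0, 0], "delta_rot": [0, 0, 10]},
    {"hand": 0.0, "linear": [0, 0, 0], "delta_rot": [0, 0, 10]},
    {"hand": 0.0, "linear": [0, 0, 0], "delta_rot": [0, 0, 10]},
    {"hand": 0.0, "linear": [0, 0, 0], "delta_rot": [0, 0, 10]},
  ],
)

```text
t: 5.6
tcp_pos: [459.7, 12.9, 81.8]
eef_rot: [0.481, 0.877, 0.0, 0.0]
force: [-0.7, 2.2, 5.1]
grip_width: 14.9
gripper_force: 48.7
```

```bash
python3 st.py
```

```text
t 5.6 tcp [459.7  12.9  81.8] j1,6 [ 0.0019 -0.5661] F [-0.75  2.24  5.09] T [0.483  0.147  0.0624] eff6 0.0501 w 14.890331542019098 48.73244762420654
```

jog_arm(
  commands=[
    {"hand": 0.0, "linear": [0, 0, 0], "delta_rot": [0, 0, 2]},
    {"hand": 0.0, "linear": [0, 0, 0], "delta_rot": [0, 0, 4]},
    {"hand": 0.0, "linear": [0, 0, 0], "delta_rot": [0, 0, 6]},
  ],
)

```text
t: 5.9
tcp_pos: [459.8, 12.9, 81.8]
eef_rot: [0.527, 0.85, 0.0, 0.0]
force: [-1.8, 3.2, 4.7]
grip_width: 14.8
gripper_force: 48.7
```

```bash
python3 st.py
```

```text
t 5.9 tcp [459.8  12.9  81.8] j1,6 [ 0.002  -0.4602] F [-1.83  3.21  4.72] T [0.4354 0.2112 0.2155] eff6 -0.2816 w 14.84329871825124 48.715800046920776
```

jog_arm(
  commands=[
    {"hand": 0.0, "linear": [0, 0, 0], "delta_rot": [0, 0, 2]},
    {"hand": 0.0, "linear": [0, 0, 0], "delta_rot": [0, 0, 4]},
    {"hand": 0.0, "linear": [0, 0, 0], "delta_rot": [0, 0, 6]},
  ],
)

```text
t: 6.2
tcp_pos: [459.8, 12.9, 81.8]
eef_rot: [0.57, 0.821, 0.0, 0.0]
force: [-0.7, 2.4, 5.5]
grip_width: 14.7
gripper_force: 48.7
```

```bash
python3 st.py; python3 - <<'E'
from h import *
s=save('wrist','w3')
E
python3 st.py
```

```text
t 6.2 tcp [459.8  12.9  81.8] j1,6 [ 0.002  -0.3554] F [-0.69  2.37  5.47] T [0.4812 0.1738 0.2085] eff6 -0.2807 w 14.743587154818822 48.71223986148834
t 6.25 tcp [459.8  12.9  81.8] j1,6 [ 0.002  -0.3536] F [-0.81  2.22  6.65] T [0.4876 0.2156 0.0583] eff6 0.036 w 13.889771343541872 48.736664056777954
```

View pics/w3.png

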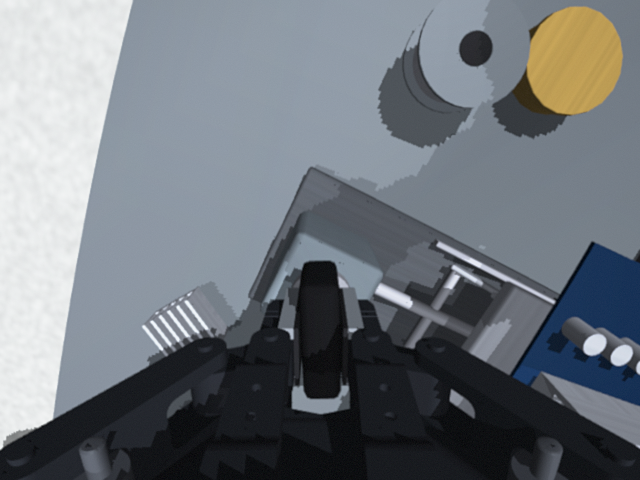

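The bar has turned with the gripper and is still held at (320,330). Reading torque while moving works well, with a free baseline of about 0.21 N m, so I'll go on in 6° steps.

jog_arm(
  commands=[
    {"hand": 0.0, "linear": [0, 0, 0], "delta_rot": [0, 0, 2]},
    {"hand": 0.0, "linear": [0, 0, 0], "delta_rot": [0, 0, 4]},
    {"hand": 0.0, "linear": [0, 0, 0], "delta_rot": [0, 0, 6]},
  ],
)

```text
t: 6.55
tcp_pos: [459.8, 12.9, 81.8]
eef_rot: [0.612, 0.79, 0.0, 0.0]
force: [-0.9, 3.1, 6.1]
grip_width: 15.0
gripper_force: 48.7
```

```bash
python3 st.py
```

```text
t 6.55 tcp [459.8  12.9  81.8] j1,6 [ 0.002  -0.2508] F [-0.89  3.11  6.06] T [0.456  0.2039 0.1997] eff6 -0.2815 w 14.997253097556671 48.71341109275818
```

jog_arm(
  commands=[
    {"hand": 0.0, "linear": [0, 0, 0], "delta_rot": [0, 0, 2]},
    {"hand": 0.0, "linear": [0, 0, 0], "delta_rot": [0, 0, 4]},
    {"hand": 0.0, "linear": [0, 0, 0], "delta_rot": [0, 0, 6]},
  ],
)

```text
t: 6.85
tcp_pos: [459.8, 12.9, 81.8]
eef_rot: [0.653, 0.757, 0.0, 0.0]
force: [-1.7, 2.3, 5.7]
grip_width: 14.8
gripper_force: 48.7
```

```bash
python3 st.py
```

```text
t 6.85 tcp [459.8  12.9  81.8] j1,6 [ 0.002 -0.146] F [-1.73  2.35  5.7 ] T [0.4453 0.15   0.2021] eff6 -0.2807 w 14.838777987191007 48.71325373649597
```

jog_arm(
  commands=[
    {"hand": 0.0, "linear": [0, 0, 0], "delta_rot": [0, 0, 2]},
    {"hand": 0.0, "linear": [0, 0, 0], "delta_rot": [0, 0, 4]},
    {"hand": 0.0, "linear": [0, 0, 0], "delta_rot": [0, 0, 6]},
  ],
)

```text
t: 7.15
tcp_pos: [459.8, 12.9, 81.8]
eef_rot: [0.692, 0.722, 0.0, 0.0]
force: [-0.9, 3.7, 6.4]
grip_width: 14.6
gripper_force: 48.7
```

```bash
python3 st.py
```

```text
t 7.15 tcp [459.8  12.9  81.8] j1,6 [ 0.002  -0.0413] F [-0.95  3.67  6.39] T [0.4175 0.1652 0.1161] eff6 -0.2807 w 14.550981141555589 48.71380090713501
```

jog_arm(
  commands=[
    {"hand": 0.0, "linear": [0, 0, 0], "delta_rot": [0, 0, 2]},
    {"hand": 0.0, "linear": [0, 0, 0], "delta_rot": [0, 0, 4]},
    {"hand": 0.0, "linear": [0, 0, 0], "delta_rot": [0, 0, 6]},
  ],
)

```text
t: 7.45
tcp_pos: [459.8, 12.9, 81.8]
eef_rot: [0.729, 0.685, 0.0, 0.0]
force: [-0.9, 2.7, 5.6]
grip_width: 14.4
gripper_force: 48.7
```

```bash
python3 st.py
```

```text
t 7.45 tcp [459.8  12.9  81.8] j1,6 [0.002  0.0634] F [-0.94  2.68  5.58] T [0.5255 0.1726 0.1182] eff6 -0.2808 w 14.434529974057849 48.71496140956879
```

```bash
python3 - <<'E'
from h import *
def bar(s):
    g=s['color'].max(2)[265:300,290:360]; out=[]
    m=((g<60)*255).astype(np.uint8);n,l,st,ce=cv2.connectedComponentsWithStats(m)
    k=l[20,30];ys,xs=np.where(l==k);return [(y+265,xs[ys==y].min()+290,xs[ys==y].max()+290) for y in (2,8,14,20)]
print(bar(dict(np.load('pics/w3.npz'))));s=save('wrist','w4');print(bar(s))
for i in range(6): snapshot('wrist');o=get_obs();print(o['t'],np.round(o['torque'],4),o['effort'][5],o['joint_pos'][5])
E
```

```text
[(267, np.int64(303), np.int64(335)), (273, np.int64(301), np.int64(336)), (279, np.int64(300), np.int64(336)), (285, np.int64(300), np.int64(337))]
[(267, np.int64(303), np.int64(335)), (273, np.int64(302), np.int64(336)), (279, np.int64(301), np.int64(336)), (285, np.int64(299), np.int64(337))]
7.55 [0.4281 0.1804 0.0719] 0.38771409541368484 0.06310102454528263
7.6 [0.4546 0.1524 0.0767] 0.17672555521130562 0.06232246608282306
7.65 [0.4704 0.1143 0.0315] 0.10427599539980292 0.0622050376653185
7.7 [0.3941 0.1673 0.096 ] 0.08696339791640639 0.06215135862010166
7.75 [0.4594 0.2013 0.159 ] 0.08336690487340093 0.06210462567161329
7.8 [0.4085 0.1272 0.0632] 0.08285597898066044 0.06214571073791103
```

jog_arm(
  commands=[
    {"hand": 0.0, "linear": [0, 0, 0], "delta_rot": [0, 0, 2]},
    {"hand": 0.0, "linear": [0, 0, 0], "delta_rot": [0, 0, 4]},
    {"hand": 0.0, "linear": [0, 0, 0], "delta_rot": [0, 0, 6]},
  ],
)

```text
t: 8.1
tcp_pos: [459.8, 12.9, 81.8]
eef_rot: [0.763, 0.646, 0.0, 0.0]
force: [-1.3, 3.2, 6.4]
grip_width: 14.1
gripper_force: 48.7
```

```bash
python3 st.py
```

```text
t 8.1 tcp [459.8  12.9  81.8] j1,6 [0.002  0.1681] F [-1.26  3.2   6.38] T [0.4371 0.1404 0.1983] eff6 -0.2818 w 14.084578383568461 48.72425436973572
```

Single torque readings scatter by about 0.04, so they're too noisy to use one at a time. Paused j6 effort is very clean and matches the averaged torque. I'll use like 10° steps and read the paused effort.

jog_arm(
  commands=[
    {"hand": 0.0, "linear": [0, 0, 0], "delta_rot": [0, 0, 5]},
    {"hand": 0.0, "linear": [0, 0, 0], "delta_rot": [0, 0, 10]},
    {"hand": 0.0, "linear": [0, 0, 0], "delta_rot": [0, 0, 10]},
    {"hand": 0.0, "linear": [0, 0, 0], "delta_rot": [0, 0, 10]},
    {"hand": 0.0, "linear": [0, 0, 0], "delta_rot": [0, 0, 10]},
  ],
)

```text
t: 8.6
tcp_pos: [459.8, 12.9, 81.8]
eef_rot: [0.817, 0.577, 0.0, 0.0]
force: [-0.7, 2.8, 6.3]
grip_width: 14.4
gripper_force: 48.7
```

```bash
cat > av.py <<'E'
from h import *
r=[]
for i in range(4): snapshot('wrist');o=get_obs();r.append([o['torque'][2],o['effort'][5],o['joint_pos'][5]])
r=np.array(r);print('t',o['t'],'Tz mean',r[:,0].mean(),'eff',np.round(r[:,1],4),'turned',r[-1,2]+1.4386)
E
python3 st.py;python3 av.py
```

```text
t 8.6 tcp [459.8  12.9  81.8] j1,6 [0.0019 0.3415] F [-0.67  2.75  6.31] T [0.4093 0.0286 0.0124] eff6 0.0509 w 14.355921967171188 48.74273121356964
t 8.8 Tz mean 0.0546716678218233 eff [0.0491 0.0489 0.049  0.049 ] turned 1.7800252943448458
```

jog_arm(
  commands=[
    {"hand": 0.0, "linear": [0, 0, 0], "delta_rot": [0, 0, 5]},
    {"hand": 0.0, "linear": [0, 0, 0], "delta_rot": [0, 0, 10]},
    {"hand": 0.0, "linear": [0, 0, 0], "delta_rot": [0, 0, 10]},
    {"hand": 0.0, "linear": [0, 0, 0], "delta_rot": [0, 0, 10]},
    {"hand": 0.0, "linear": [0, 0, 0], "delta_rot": [0, 0, 10]},
  ],
)

```text
t: 9.3
tcp_pos: [459.9, 12.9, 81.8]
eef_rot: [0.864, 0.504, 0.0, 0.0]
force: [-1.6, 2.4, 5.1]
grip_width: 14.6
gripper_force: 48.7
```

```bash
python3 st.py;python3 av.py
```

```text
t 9.3 tcp [459.9  12.9  81.8] j1,6 [0.002 0.516] F [-1.65  2.44  5.08] T [0.4631 0.1169 0.0258] eff6 0.05 w 14.557985370615196 48.73922109603882
t 9.5 Tz mean 0.0789220861751033 eff [0.0482 0.0481 0.0481 0.0481] turned 1.9546089563136857
```

jog_arm(
  commands=[
    {"hand": 0.0, "linear": [0, 0, 0], "delta_rot": [0, 0, 5]},
    {"hand": 0.0, "linear": [0, 0, 0], "delta_rot": [0, 0, 10]},
    {"hand": 0.0, "linear": [0, 0, 0], "delta_rot": [0, 0, 10]},
    {"hand": 0.0, "linear": [0, 0, 0], "delta_rot": [0, 0, 10]},
    {"hand": 0.0, "linear": [0, 0, 0], "delta_rot": [0, 0, 10]},
  ],
)

```text
t: 10.0
tcp_pos: [459.9, 12.9, 81.8]
eef_rot: [0.904, 0.427, 0.0, 0.0]
force: [-0.9, 2.3, 6.4]
grip_width: 14.7
gripper_force: 48.7
```

```bash
python3 av.py
```

```text
t 10.2 Tz mean 0.038063616283385934 eff [0.0483 0.0481 0.0481 0.0481] turned 2.1290896462230835
```

jog_arm(
  commands=[
    {"hand": 0.0, "linear": [0, 0, 0], "delta_rot": [0, 0, 5]},
    {"hand": 0.0, "linear": [0, 0, 0], "delta_rot": [0, 0, 10]},
    {"hand": 0.0, "linear": [0, 0, 0], "delta_rot": [0, 0, 10]},
    {"hand": 0.0, "linear": [0, 0, 0], "delta_rot": [0, 0, 10]},
    {"hand": 0.0, "linear": [0, 0, 0], "delta_rot": [0, 0, 10]},
  ],
)

```text
t: 10.7
tcp_pos: [459.9, 12.9, 81.8]
eef_rot: [0.938, 0.346, 0.0, -0.0]
force: [0.3, 2.5, 5.6]
grip_width: 14.4
gripper_force: 48.7
```

```bash
python3 av.py
```

```text
t 10.9 Tz mean 0.07088621049801978 eff [0.0482 0.048  0.0481 0.048 ] turned 2.303659375117337
```

jog_arm(
  commands=[
    {"hand": 0.0, "linear": [0, 0, 0], "delta_rot": [0, 0, 5]},
    {"hand": 0.0, "linear": [0, 0, 0], "delta_rot": [0, 0, 10]},
  ],
)

```text
t: 11.1
tcp_pos: [459.9, 12.9, 81.8]
eef_rot: [0.965, 0.262, 0.0, 0.0]
force: [-1.2, 2.4, 5.4]
grip_width: 15.0
gripper_force: 48.7
```

```bash
python3 st.py
```

```text
t 11.1 tcp [459.9  12.9  81.8] j1,6 [0.0019 1.0428] F [-1.23  2.36  5.39] T [0.4025 0.1086 0.1366] eff6 -1.0275 w 14.960228232061247 48.715617656707764
```

jog_arm(
  commands=[
    {"hand": 0.0, "linear": [0, 0, 0], "delta_rot": [0, 0, 0]},
    {"hand": 0.0, "linear": [0, 0, 0], "delta_rot": [0, 0, 0]},
    {"hand": 0.0, "linear": [0, 0, 0], "delta_rot": [0, 0, 0]},
  ],
)

```text
t: 11.4
tcp_pos: [459.9, 12.9, 81.8]
eef_rot: [0.965, 0.263, 0.0, -0.0]
force: [-0.1, 1.5, 5.8]
grip_width: 14.3
gripper_force: 48.7
```

```bash
python3 av.py
```

```text
t 11.6 Tz mean 0.0523323754353446 eff [0.0483 0.0481 0.0481 0.0481] turned 2.478187217225842
```

jog_arm(
  commands=[
    {"hand": 0.0, "linear": [0, 0, 0], "delta_rot": [0, 0, 5]},
    {"hand": 0.0, "linear": [0, 0, 0], "delta_rot": [0, 0, 10]},
  ],
)

```text
t: 11.8
tcp_pos: [459.9, 12.9, 81.8]
eef_rot: [0.984, 0.177, 0.0, -0.0]
force: [-0.3, 2.5, 5.7]
grip_width: 14.8
gripper_force: 48.7
```

```bash
python3 st.py
```

```text
t 11.8 tcp [459.9  12.9  81.8] j1,6 [0.0019 1.2174] F [-0.34  2.49  5.72] T [0.3444 0.0915 0.1422] eff6 -1.0277 w 14.784983344599441 48.717477321624756
```

jog_arm(
  commands=[
    {"hand": 0.0, "linear": [0, 0, 0], "delta_rot": [0, 0, 0]},
    {"hand": 0.0, "linear": [0, 0, 0], "delta_rot": [0, 0, 0]},
    {"hand": 0.0, "linear": [0, 0, 0], "delta_rot": [0, 0, 0]},
  ],
)

```text
t: 12.1
tcp_pos: [459.9, 12.8, 81.8]
eef_rot: [0.984, 0.178, 0.0, -0.0]
force: [0.1, 2.6, 5.3]
grip_width: 14.5
gripper_force: 48.7
```

```bash
python3 av.py
```

```text
t 12.3 Tz mean 0.032502849190895924 eff [0.0483 0.0481 0.0481 0.0481] turned 2.65271185689661
```

jog_arm(
  commands=[
    {"hand": 0.0, "linear": [0, 0, 0], "delta_rot": [0, 0, 5]},
    {"hand": 0.0, "linear": [0, 0, 0], "delta_rot": [0, 0, 10]},
  ],
)

```text
t: 12.5
tcp_pos: [459.9, 12.8, 81.8]
eef_rot: [0.996, 0.09, 0.0, -0.0]
force: [-1.3, 2.0, 5.0]
grip_width: 14.6
gripper_force: 48.7
```

```bash
python3 st.py
```

```text
t 12.5 tcp [459.9  12.8  81.8] j1,6 [0.0019 1.3919] F [-1.34  2.    5.04] T [0.3643 0.1249 0.2632] eff6 -1.0276 w 14.628191692658485 48.718847036361694
```

jog_arm(
  commands=[
    {"hand": 0.0, "linear": [0, 0, 0], "delta_rot": [0, 0, 0]},
    {"hand": 0.0, "linear": [0, 0, 0], "delta_rot": [0, 0, 0]},
    {"hand": 0.0, "linear": [0, 0, 0], "delta_rot": [0, 0, 0]},
  ],
)

```text
t: 12.8
tcp_pos: [459.9, 12.8, 81.8]
eef_rot: [0.996, 0.092, 0.0, -0.0]
force: [-1.0, 1.9, 5.1]
grip_width: 14.7
gripper_force: 48.7
```

```bash
python3 av.py
```

```text
t 13.0 Tz mean 0.0504750369145172 eff [0.0483 0.0481 0.0481 0.0481] turned 2.8272651824913915
```

jog_arm(
  commands=[
    {"hand": 0.0, "linear": [0, 0, 0], "delta_rot": [0, 0, 5]},
    {"hand": 0.0, "linear": [0, 0, 0], "delta_rot": [0, 0, 10]},
  ],
)

```text
t: 13.2
tcp_pos: [459.9, 12.8, 81.7]
eef_rot: [1.0, 0.003, 0.0, -0.0]
force: [-1.1, 1.9, 5.4]
grip_width: 14.2
gripper_force: 48.7
```

```bash
python3 st.py
```

```text
t 13.2 tcp [459.9  12.8  81.7] j1,6 [0.0019 1.5664] F [-1.12  1.92  5.42] T [0.3238 0.1161 0.1876] eff6 -1.0079 w 14.226171388939198 48.73737037181854
```

jog_arm(
  commands=[
    {"hand": 0.0, "linear": [0, 0, 0], "delta_rot": [0, 0, 0]},
    {"hand": 0.0, "linear": [0, 0, 0], "delta_rot": [0, 0, 0]},
    {"hand": 0.0, "linear": [0, 0, 0], "delta_rot": [0, 0, 0]},
  ],
)

```text
t: 13.5
tcp_pos: [459.9, 12.8, 81.8]
eef_rot: [1.0, 0.005, 0.0, -0.0]
force: [-0.8, 1.8, 5.4]
grip_width: 14.7
gripper_force: 48.7
```

```bash
python3 av.py; python3 - <<'E'
from h import *
save('side','s2');a=cv2.imread('pics/side0.png')[215:290,250:400];b=cv2.imread('pics/s2.png')[215:290,250:400]
cv2.imwrite('pics/cmp.png',np.clip(cv2.resize(np.vstack([a,b]),(600,600),interpolation=cv2.INTER_CUBIC)*1.5,0,255).astype(np.uint8))
E
```

```text
t 13.7 Tz mean 0.0732835527426531 eff [0.0646 0.0644 0.0644 0.0645] turned 3.001760089399462
```

View pics/cmp.png

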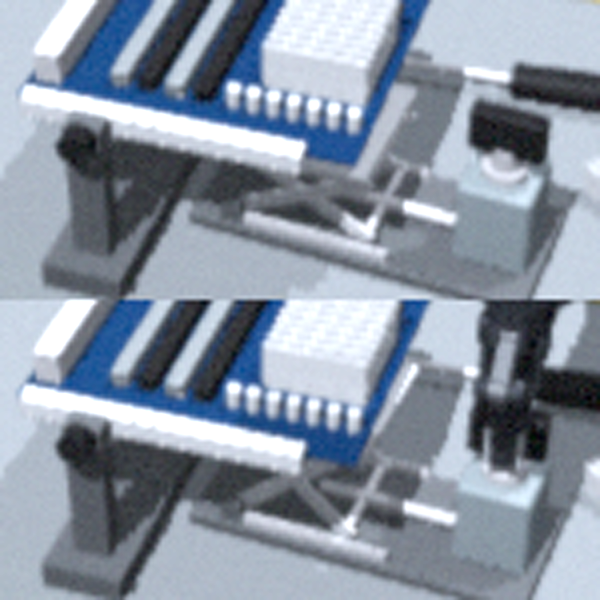

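Side crop: the platform has risen to the backplate, and the board is level and unmoved. In this last step the paused effort went from 0.048 to 0.0645 and the moving effort rose by 0.02. That puts the pad in contact at roughly 3–6 N, which is the light support asked for. I'll release and retract.

jog_arm(
  commands=[
    {"hand": 0.0854, "linear": [0, 0, 0], "delta_rot": [0, 0, 0]},
    {"hand": 0.0854, "linear": [0, 0, 0], "delta_rot": [0, 0, 0]},
    {"hand": 0.0854, "linear": [0, 0, 0], "delta_rot": [0, 0, 0]},
    {"hand": 0.0854, "linear": [0, 0, 0], "delta_rot": [0, 0, 0]},
    {"hand": 0.0854, "linear": [0, 0, 0], "delta_rot": [0, 0, 0]},
    {"hand": 0.0854, "linear": [0, 0, 0], "delta_rot": [0, 0, 0]},
    {"hand": 0.0854, "linear": [0, 0, 0], "delta_rot": [0, 0, 0]},
    {"hand": 0.0854, "linear": [0, 0, 0], "delta_rot": [0, 0, 0]},
    {"hand": 0.0854, "linear": [0, 0, -0.02], "delta_rot": [0, 0, 0]},
    {"hand": 0.0854, "linear": [0, 0, -0.05], "delta_rot": [0, 0, 0]},
    {"hand": 0.0854, "linear": [0, 0, -0.09], "delta_rot": [0, 0, 0]},
    {"hand": 0.0854, "linear": [0, 0, -0.13], "delta_rot": [0, 0, 0]},
    {"hand": 0.0854, "linear": [0, 0, -0.17], "delta_rot": [0, 0, 0]},
    {"hand": 0.0854, "linear": [0, 0, -0.19], "delta_rot": [0, 0, 0]},
    {"hand": 0.0854, "linear": [0, 0, -0.19], "delta_rot": [0, 0, 0]},
    {"hand": 0.0854, "linear": [0, 0, -0.19], "delta_rot": [0, 0, 0]},
  ],
)

```text
t: 15.35
tcp_pos: [459.2, 12.6, 271.2]
eef_rot: [1.0, 0.005, 0.0, 0.0]
force: [-0.2, 0.2, -0.6]
grip_width: 85.6
gripper_force: 0.0
```

```bash
python3 - <<'E'
from h import *
save('wrist','w9')
E
python3 st.py
```

```text
t 15.4 tcp [458.7  12.6 270.4] j1,6 [0.0016 1.5633] F [-0.   -0.71 -0.72] T [ 0.0108 -0.0311  0.0026] eff6 0.0 w 85.30723481872162 0.0
```

View pics/w9.png

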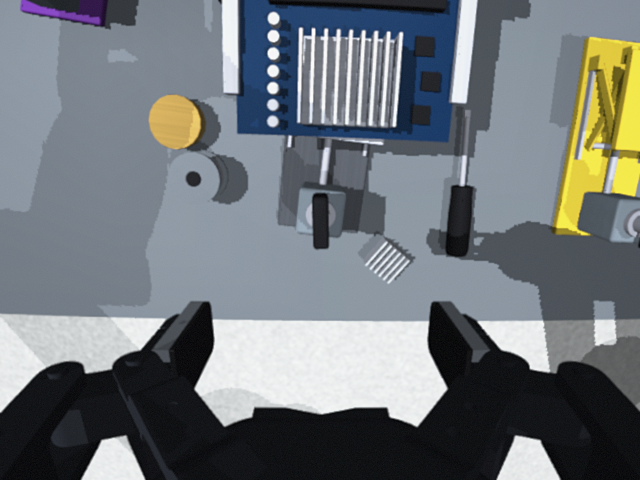

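The knob, at (320,220), is still aligned with the gripper and hasn't sprung back. The tin, reel, driver and spare sink haven't been moved, and the arm is clear.

```bash
python3 -c "
from plant import robot
print(robot.finish_job())"
```

```text
the job is handed in; nothing more can be done
None
```

I turned the knob about 3.0 rad until the pad touched the backplate at an estimated 3–6 N (read from the wrist-joint effort), then let go, backed the arm clear and handed the job in; the bystanders in view were not moved.

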